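Hook the return spring onto its post

ROBOT

A 7-joint arm with a two-finger parallel gripper is mounted at the origin on a cart in front of the work surface, level with it; the furniture and walls round the work are solid. World frame = base frame: x ahead of the robot, y to its left, z up, the work surface at z = 0. Lengths are in m, angles in rad, forces in N, time in s.
With the tool pointing down it reaches from about 0.425 to 0.875 m from the base axis. Payload 9.9 kg.
Tool frame: the origin (TCP) lies midway between the tips of the shut fingers; the grasp point (between the pads) lies 19 mm behind it; x points along the fingers, z is the direction in which the jaws open and shut, and the axes are right-handed (so a half turn about x gives the same grasp; the last joint's range is limited). The gripper opens to 85 mm and grips with 20 to 120 N. Pads are 22 mm wide; open, the fingers measure 114 mm over their backs; the gripper's body (76 mm by 85 mm) begins 54 mm behind the grasp point. The pads swing forward as they close: fully open they stand 13 mm farther back than shut.
Start: joints at [-0.084, 0.576, 0.025, 1.437, -0.015, 1.129, -0.057], TCP at [0.675, 0, 0.231] pointing down, gripper open.
Joint ranges: [-2.76, 2.76], [-0.34, 2.15], [-1.52, 1.57], [0.19, 2.46], [-1.09, 4.23], [0.17, 1.99], [-2.82, 2.82]. Speed limits (rad/s): [2.22, 2.22, 3.01, 3.01, 3.14, 3.14, 3.14].

INTERFACE

Orientations are given as a rotation vector (axis times angle).
In Python, from workcell import * gives the robot as it stands. The module is installed in compiled form; this text tells all that it offers.
- The arm moves only by the tool move_arm, never from a script. Its argument "rows" is a list of rows, each a list of 7 numbers: the turn, a rotation vector about the world's x, y, z in degrees, then the shift along the world's x, y, z in mm, then the closure, from 0 (fully open) to 1 (shut). In form: [[rx, ry, rz, x, y, z, fingers], ...]. A call has 1 to 20 rows; each row shifts and turns the commanded pose from where the row before left it; what a row does not reach is not made up. A row lasts 1/12 s, in which the tool goes at most 41.7 mm and 7.16 degrees, less where a joint would pass 70% of its speed; a pose out of reach is approached as far as the arm can. A call is refused whole if a number of a shift passes 41.7 or a number of a turn 7.16, either way. A call with a gripper value outside its range is refused whole. The fingers move at their own pace and stop on an object; "squeeze" is the grip in N (left out, the last holds). Time passes only in rows, so rows that do not move let the fingers close. It gives the time, the measured TCP pose, the force and the opening at its end, in the units of the state.
- state(): the state, without advancing time (a new reading comes with each control period).
- grab_frame(name): name is "scene" or "side" or "wrist"; returns a dict with "img" (420x560x3 uint8, blue, green, red), "K" (3x3 intrinsics, pixels), "extrinsics" (4x4, takes a point from camera to world coordinates). Camera axes: x right, y down, z forward; pixel columns grow to the right and rows downward; lengths in m; the calibration is good to about 2 mm. The wrist camera is an equidistant fisheye: a pixel r from the principal point sees the ray r / f radians off the axis. A picture is of the moment at which its call begins. There is no depth.
- close_job(): hands the job in, once; it reports no verdict.
The state is a dict: "time": time; "joints": joint angles; "qd": joint speeds; "joint_torque": joint torques, N m; "tool_pos": TCP position; "eef_rot": TCP orientation; "ft_force": force on the tool from outside, world axes, zero at the start; "moment": the same for the moment, N m; "width": opening from 0.0 (shut) to 1.0 (fully open).
Only numpy, scipy, OpenCV 4.12 (cv2) and the standard library are available. Lean on these libraries where they do the work, as an engineer would, in place of code of your own. Each camera call takes 0.05 s, during which the arm holds its last target.

TASK

Take the orange-handled spring puller out of its stand, put its rod down into the ring at the end of the tension spring, stretch the spring and swing it so that its hook catches round the yellow anchor post and stays there under tension. Then put the puller back upright in its stand. Do not touch the ring or hook with the gripper, and leave the black-handled awl alone.

Things in the scene. Friction and masses are not known exactly. Their poses are not given: they have to be found in the camera images.
- puller_grip (a point): Centre of the puller's orange handle: 26 mm square, 50 tall, flat faces along this point's x and y, z up. 25 to 30 mm below: 40 mm flange that rests on the stand. Below it an 8 mm rod, tip 82 mm below this point. 0.14 kg; grip firmly. It starts centred in a 22 mm hole of a fixed grey stand 64 mm square, 58 tall: to put it back, bring this point to where it started (88 mm high) and let go.
- hook_eye: Centre of the flat steel ring on the spring's end, 24 mm up; x along the spring, off its pivot. Ring 24 mm wide inside, wire 5. Moves level only: swings (starts 17 to 29 deg to the post's -y side, stays as left) and stretches: 146.5 mm from pivot slack, 201 at most, 1.6 to 6 N. J hook bent about x = -26.5 mm, 19 wide inside, shank on -y, mouth open to +y and pivot. Rod tip: 10 to 18 mm up.
- post_top (a point): Top centre of the yellow post, 10 mm thick, 38 high, fixed on an 8 mm plate. x: level, away from the spring's pivot, which is at x = -150 mm. To hook: while swung aside, stretch until the ring's centre is 183 to 193 mm from the pivot, swing it about the pivot onto this x axis (3 to 4 mm past is fine, the shank stops on the post), let it back. Hooked, the ring's centre is at x = 22, y = 0 mm.
- awl_grip (a point): Centre of the black handle of an awl with a thin pointed blade, upright in a second grey stand; handle 26 mm square, 50 mm tall. Not needed, to be left alone.

How it is judged:
On the way:
1. the puller's rod stands in the ring and has stretched the spring most of the way or more (horizontal distance between puller_grip and hook_eye below 0.03 m and height (world z) of puller_grip below 0.108 m and x of hook_eye in the frame of post_top above 0.01 m), for 0.1 s.
At the end, for the whole second after the job is handed in: The hook is caught on the yellow post and holds the spring stretched at rest (ring's centre 14 to 30 mm beyond the post along the line from the pivot, within 10 mm sideways), and the puller is back upright in its stand (within 15 mm of where it stood, tilted less than 7 degrees) (x of hook_eye in the frame of post_top between 0.014 and 0.03 m and y of hook_eye in the frame of post_top between -0.01 and 0.01 m and linear speed of hook_eye below 0.02 m/s and distance of puller_grip from where it was at the start of the episode below 0.015 m and angle between puller_grip's own z axis and vertical below 0.12 rad); the robot touches nothing.
It fails at once if the gripper or arm touches the ring or hook (contact force between any of the fingers, the arm and hook_eye above 1 N).
It fails at once if the awl is moved by more than 20 mm (distance of awl_grip from where it was at the start of the episode above 0.02 m).
It also fails if it takes over 51 s, if anything falls off the work surface, if the arm or the gripper's body presses on something with over 40 N, if the wrist force passes 120 N, or if a joint passes its speed limit or range.

## Working session

There is one attempt and no reset: what is moved stays moved. The work goes in short steps, Python scripts to look and compute and a tool call to move; the robot and the scene stay as the last step left them, time stands still between calls to the robot, and variables do not carry over. Pictures are saved under pics/ and viewed, and the job is handed in when it is done.

Besides the shell and the picture viewer there is one more tool, called after ">>>" as name(argument=value, ...) on one line, values as JSON. move_arm: Moves the arm, as the interface text tells. Its arguments: {"type":"object","properties":{"rows":{"type":"array","items":{"type":"array","items":{"type":"number"}}},"squeeze":{"type":"number"}},"required":["rows"]}

```bash
mkdir -p pics; cat > h.py <<'E'
import numpy as np, cv2
from workcell import *
def snap(n,tag):
    f=grab_frame(n); cv2.imwrite(f'pics/{tag}_{n}.png',f['img']); np.savez(f'pics/{tag}_{n}.npz',**{k:np.array(v) for k,v in f.items()}); return f
def ray(f,u,v):
    K=np.array(f['K']);E=np.array(f['extrinsics'])
    d=np.array([(u-K[0,2])/K[0,0],(v-K[1,2])/K[1,1],1.]); d=E[:3,:3]@d
    return E[:3,3],d
def onz(f,u,v,z):
    o,d=ray(f,u,v); return o+d*(z-o[2])/d[2]
def proj(f,p):
    K=np.array(f['K']);E=np.array(f['extrinsics']); q=E[:3,:3].T@(np.array(p)-E[:3,3]); q=K@q; return q[:2]/q[2]
def tri(f1,p1,f2,p2):
    A=[];b=[]
    for f,p in((f1,p1),(f2,p2)):
        o,d=ray(f,*p); d=d/np.linalg.norm(d); P=np.eye(3)-np.outer(d,d); A.append(P); b.append(P@o)
    x=np.linalg.solve(A[0]+A[1],b[0]+b[1]); return x
def load(tag,n): return dict(np.load(f'pics/{tag}_{n}.npz'))
def crop(tag,n,u0,v0,w,h,s):
    im=cv2.imread(f'pics/{tag}_{n}.png')[v0:v0+h,u0:u0+w]; cv2.imwrite(f'pics/{tag}_{n}_c{u0}_{v0}.png',cv2.resize(im,None,fx=s,fy=s,interpolation=cv2.INTER_CUBIC))
E
python3 - <<'E'
from h import *
for n in("scene","side","wrist"):
    f=snap(n,'a'); print(n,np.round(f['K'],1).tolist(),np.round(f['extrinsics'],3).tolist())
print(state())
E
```

```text
scene [[533.4, 0.0, 285.7], [0.0, 533.4, 206.8], [0.0, 0.0, 1.0]] [[-0.424, -0.702, 0.572, 0.025], [-0.906, 0.335, -0.259, 0.536], [-0.01, -0.628, -0.778, 0.751], [0.0, 0.0, 0.0, 1.0]]
side [[393.3, 0.0, 276.6], [0.0, 393.3, 203.0], [0.0, 0.0, 1.0]] [[-0.991, -0.041, 0.125, 0.419], [-0.131, 0.397, -0.908, 1.062], [-0.012, -0.917, -0.399, 0.409], [0.0, 0.0, 0.0, 1.0]]
wrist [[325.2, 0.0, 280.8], [0.0, 325.2, 209.5], [0.0, 0.0, 1.0]] [[1.0, -0.0, -0.002, 0.674], [-0.001, -0.959, -0.282, 0.071], [-0.001, 0.282, -0.959, 0.372], [0.0, 0.0, 0.0, 1.0]]
{'time': 0.15, 'joints': array([-0.08378017,  0.57635413,  0.02486024,  1.43768061, -0.01500532,
        1.12898513, -0.05649774]), 'qd': array([ 0.00203243, -0.00098574, -0.00096103, -0.0033319 ,  0.0008611 ,
       -0.00097218,  0.00067616]), 'joint_torque': array([ 3.53695883e-03, -7.66262698e+01,  2.25340560e+00, -2.86181796e+01,
        1.58117601e-02,  9.86463390e-03, -3.06662548e-05]), 'tool_pos': array([ 6.74678194e-01, -5.96086172e-06,  2.30642910e-01]), 'eef_rot': array([-5.08073016e-05,  1.57203733e+00, -4.48453794e-05]), 'ft_force': array([-0.32178265,  0.30050604, -0.65217063]), 'moment': array([0.02035517, 0.00487501, 0.07761707]), 'width': 0.9989478785801655}
```

View pics/a_scene.png

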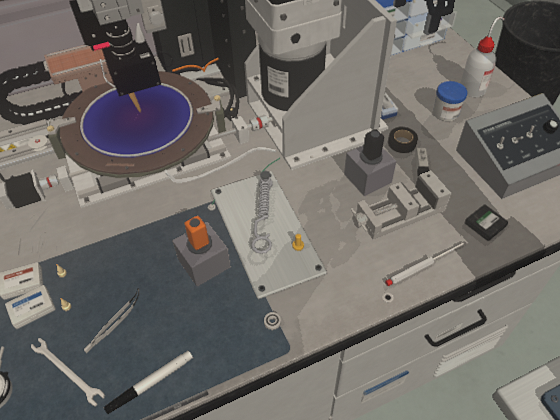

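View pics/a_side.png

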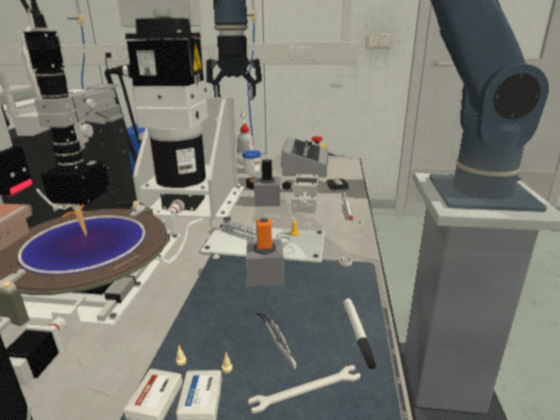

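View pics/a_wrist.png

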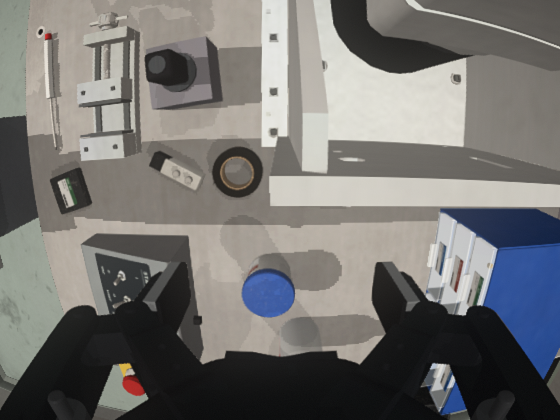

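The scene view shows the puller at about (197,235), the ring at (260,243), the pivot at (265,176), the post at (298,242) and the awl at (373,145). I'll enlarge these.

```bash
python3 - <<'E'
from h import *
crop('a','scene',165,155,170,150,4.7)
crop('a','side',195,205,140,90,5.7)
E
```

```text
(no output)
```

View pics/a_scene_c165_155.png

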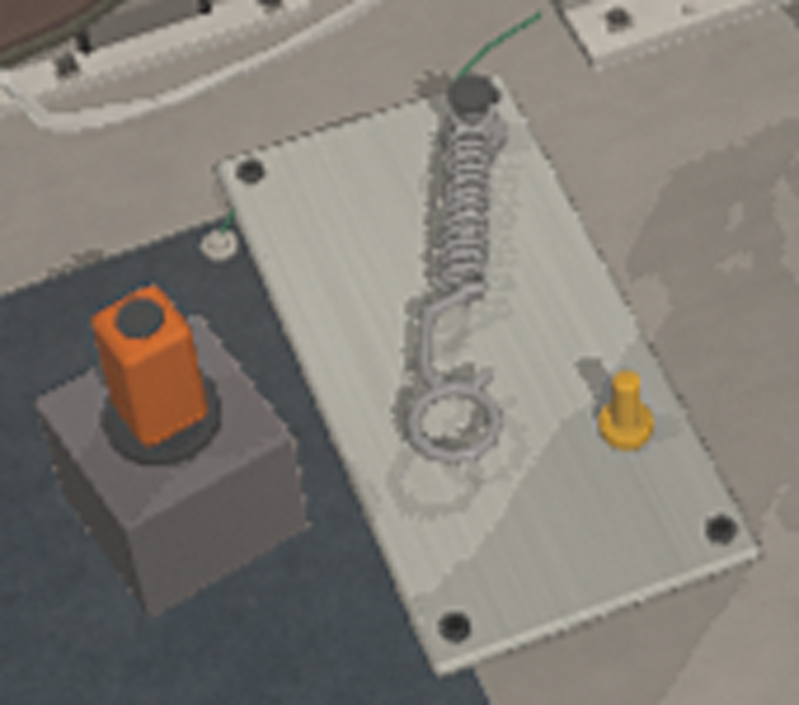

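View pics/a_side_c195_205.png

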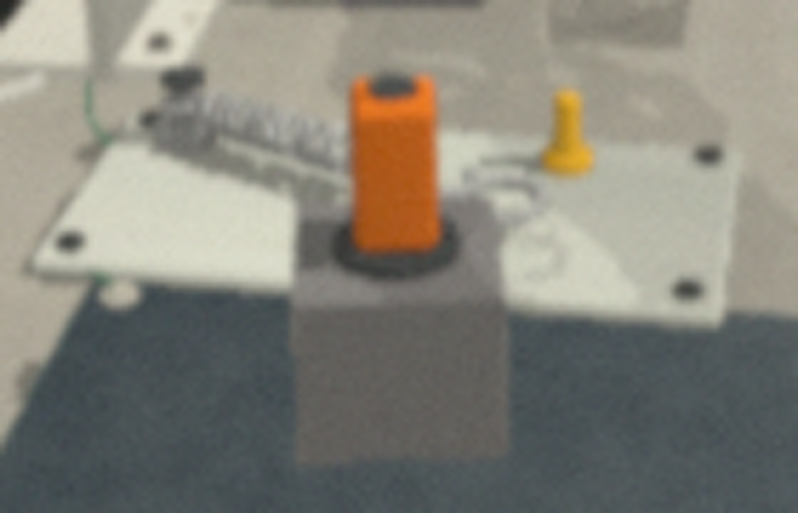

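```bash
python3 - <<'E'
from h import *
a=load('a','scene');b=load('a','side')
A={'handle':(141,320),'ring':(454,421),'post':(627,377),'pivot':(472,92)}
B={'handle':(394,87),'ring':(505,193),'post':(568,95),'pivot':(182,75)}
for k in A:
    p=(165+A[k][0]/4.7,155+A[k][1]/4.7);q=(195+B[k][0]/5.7,205+B[k][1]/5.7)
    x=tri(a,p,b,q);print(k,np.round(x,4),proj(a,x)-p,proj(b,x)-q)
    for z in (.024,.038,.046,.113): print('   ',z,np.round(onz(a,*p,z),4),np.round(onz(b,*q,z),4))
# stand corners/handle corners top z .113 scene, stand top z .058
for c in [(93,325),(150,287),(188,318),(135,358)]: print('h',np.round(onz(a,165+c[0]/4.7,155+c[1]/4.7,.113),4))
for c in [(37,403),(198,318),(298,441),(130,530)]: print('s',np.round(onz(a,165+c[0]/4.7,155+c[1]/4.7,.058),4))
for c in [(218,165),(495,77),(760,548),(440,660)]: print('p',np.round(onz(a,165+c[0]/4.7,155+c[1]/4.7,.008),4))
E
```

```text
handle [0.5245 0.4593 0.1117] [0.07324158 0.41585949] [-0.27375672 -0.24590146]
    0.024 [0.5938 0.4487 0.024 ] [0.5547 0.2831 0.024 ]
    0.038 [0.5829 0.4504 0.038 ] [0.5498 0.3114 0.038 ]
    0.046 [0.5766 0.4513 0.046 ] [0.547  0.3276 0.046 ]
    0.113 [0.5242 0.4593 0.113 ] [0.5234 0.4629 0.113 ]
ring [0.5023 0.3639 0.0246] [0.07067067 0.51742401] [-0.32386617 -0.27705631]
    0.024 [0.5037 0.3635 0.024 ] [0.5016 0.3638 0.024 ]
    0.038 [0.4945 0.3668 0.038 ] [0.4986 0.3892 0.038 ]
    0.046 [0.4892 0.3687 0.046 ] [0.4969 0.4037 0.046 ]
    0.113 [0.4451 0.3845 0.113 ] [0.4826 0.525  0.113 ]
post [0.4856 0.3043 0.0355] [0.12114309 0.84328463] [-0.49677577 -0.42561393]
    0.024 [0.4947 0.3    0.024 ] [0.4864 0.283  0.024 ]
    0.038 [0.4856 0.3046 0.038 ] [0.4839 0.3113 0.038 ]
    0.046 [0.4805 0.3071 0.046 ] [0.4825 0.3274 0.046 ]
    0.113 [0.4372 0.3288 0.113 ] [0.4708 0.4628 0.113 ]
pivot [0.6361 0.2978 0.0327] [0.08627996 0.39972976] [-0.2444665  -0.22991823]
    0.024 [0.6445 0.2947 0.024 ] [0.6403 0.2813 0.024 ]
    0.038 [0.6326 0.2993 0.038 ] [0.6323 0.3096 0.038 ]
    0.046 [0.6258 0.302  0.046 ] [0.6277 0.3258 0.046 ]
    0.113 [0.5687 0.3242 0.113 ] [0.5892 0.4615 0.113 ]
h [0.5289 0.4738 0.113 ]
h [0.5357 0.4523 0.113 ]
h [0.5185 0.4455 0.113 ]
h [0.5107 0.466  0.113 ]
s [0.5489 0.4961 0.058 ]
s [0.5595 0.4345 0.058 ]
s [0.4963 0.4219 0.058 ]
s [0.4871 0.4841 0.058 ]
p [0.6657 0.3946 0.008 ]
p [0.6616 0.2777 0.008 ]
p [0.4195 0.2852 0.008 ]
p [0.4267 0.4028 0.008 ]
```

Post top z comes out at 0.036 (0.038 expected), pivot to post 150 mm and ring radius 148 mm, so the measurements agree with the given sizes. I'll move back away from the bracket, then over the puller, for a look from above.

>>> move_arm(rows=[[0, 0, 0, -25, 0, 8, 0], [0, 0, 0, -35, 0, 8, 0], [0, 0, 0, -35, 0, 8, 0], [0, 0, 0, -30, 10, 6, 0], [0, 0, 0, -20, 30, 0, 0], [0, 0, 0, -5, 38, 0, 0], [0, 0, 0, 0, 38, 0, 0], [0, 0, 0, 0, 38, 0, 0], [0, 0, 0, 0, 38, 0, 0], [0, 0, 0, 0, 38, 0, 0], [0, 0, 0, 0, 38, 0, 0], [0, 0, 0, 0, 38, 0, 0], [0, 0, 0, 0, 38, 0, 0], [0, 0, 0, 0, 38, 0, 0], [0, 0, 0, 0, 36, 0, 0], [0, 0, 0, 0, 20, 0, 0], [0, 0, 0, 0, 0, 0, 0], [0, 0, 0, 0, 0, 0, 0]])

```text
time: 1.65
tool_pos: [0.5242, 0.4391, 0.2602]
eef_rot: [-0.003, 1.572, 0.001]
ft_force: [-0.4, 0.2, -0.1]
width: 1.002
```

```bash
python3 - <<'E'
from h import *
f=snap('wrist','b'); print(np.round(f['extrinsics'],4).tolist()); s=state(); print(s['time'],s['tool_pos'],s['eef_rot'],s['joints'])
E
```

```text
[[1.0, 0.0018, -0.0006, 0.5235], [0.0016, -0.9592, -0.2827, 0.5099], [-0.0011, 0.2827, -0.9592, 0.4021], [0.0, 0.0, 0.0, 1.0]]
1.7 [0.52499002 0.43745789 0.26068298] [-1.18349350e-03  1.57123568e+00 -9.38129852e-04] [-0.73153588  0.56922978 -0.05718654  1.36449308  0.03362714  1.21006185
 -0.79147642]
```

View pics/b_wrist.png

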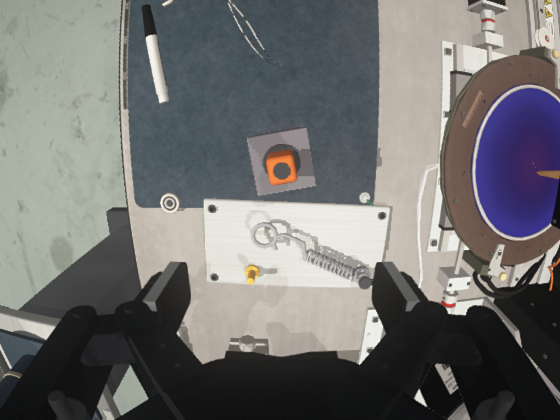

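```bash
cat >> h.py <<'E'
def wray(f,u,v):
    K=np.array(f['K']);E=np.array(f['extrinsics']); a=np.array([u-K[0,2],v-K[1,2]])/K[0,0]; t=np.linalg.norm(a)+1e-12
    d=np.r_[a/t*np.sin(t),np.cos(t)]; return E[:3,3],E[:3,:3]@d
def wonz(f,u,v,z):
    o,d=wray(f,u,v); return o+d*(z-o[2])/d[2]
E
python3 - <<'E'
from h import *
crop('b','wrist',235,120,90,70,8)
crop('b','wrist',200,195,200,100,4)
E
```

```text
(no output)
```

View pics/b_wrist_c235_120.png

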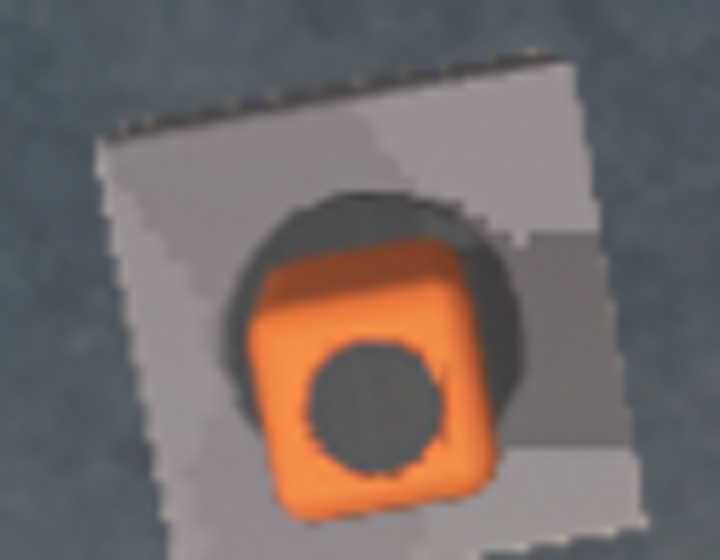

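View pics/b_wrist_c200_195.png

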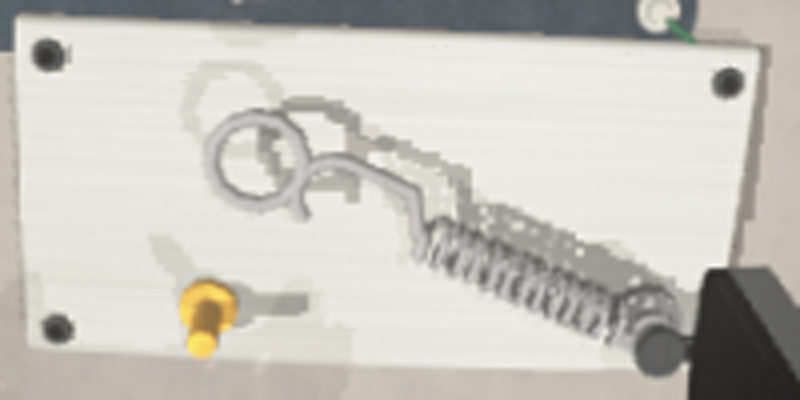

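```bash
python3 - <<'E'
from h import *
f=load('b','wrist')
g=lambda c:(235+(c[0])/8,120+c[1]/8); h=lambda c:(200+c[0]/4,195+c[1]/4)
print('handle',wonz(f,*g((375,408)),.113))
for c in [(248,322),(280,515),(492,490),(465,290)]: print(np.round(wonz(f,*g(c),.113),4))
for c in [(98,145),(572,62),(645,520)]: print('s',np.round(wonz(f,*g(c),.058),4))
print('ring',wonz(f,*h((258,160)),.024)); print('post',wonz(f,*h((202,345)),.038)); print('pivot',wonz(f,*h((660,350)),.033))
for c in [(18,15),(758,45),(30,348)]: print('plate',np.round(wonz(f,*h(c),.008),4))
E
```

```text
handle [0.52419023 0.46081945 0.113     ]
[0.51   0.4706 0.113 ]
[0.5134 0.4485 0.113 ]
[0.5375 0.4514 0.113 ]
[0.5342 0.4743 0.113 ]
s [0.4877 0.487  0.058 ]
s [0.5501 0.498  0.058 ]
s [0.561  0.4363 0.058 ]
ring [0.50299061 0.36535527 0.024     ]
post [0.48475756 0.30717565 0.038     ]
pivot [0.63476184 0.30068451 0.033     ]
plate [0.4259 0.4079 0.008 ]
plate [0.6654 0.3985 0.008 ]
plate [0.4205 0.2875 0.008 ]
```

>>> move_arm(rows=[[0, 0, 5, -0.5, 12, -10, 0], [0, 0, 4.5, -0.5, 11, -20, 0], [0, 0, 0, 0, 0, -30, 0], [0, 0, 0, 0, 0, -30, 0], [0, 0, 0, 0, 0, -20, 0], [0, 0, 0, 0, 0, 0, 0], [0, 0, 0, 0, 0, 0, 0], [0, 0, 0, 0, 0, 0, 0]], squeeze=90)

```text
time: 2.37
tool_pos: [0.5252, 0.4606, 0.1532]
eef_rot: [-0.128, 1.565, 0.13]
ft_force: [-0.2, 0.0, 0.1]
width: 0.997
```

```bash
python3 - <<'E'
from h import *
f=snap('wrist','c'); s=state(); print(s['time'],s['tool_pos'],s['eef_rot'])
crop('c','wrist',150,120,260,190,3)
E
```

```text
2.4167 [0.52523796 0.46101892 0.15356116] [-0.12795773  1.56435533  0.13062313]
```

View pics/c_wrist_c150_120.png

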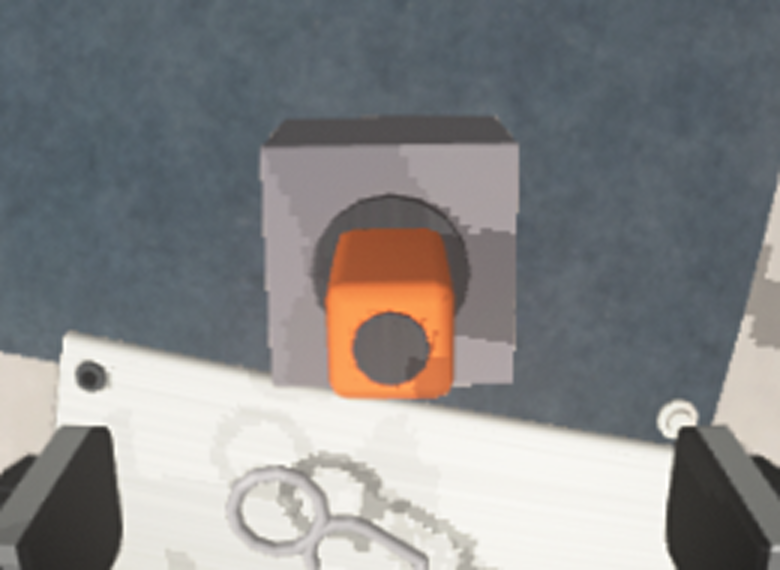

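```bash
python3 - <<'E'
from h import *
f=load('c','wrist'); print(wonz(f,150+391/3,120+348/3,.113), wonz(f,150+278/3,120+511/3,.024))
E
```

```text
[0.5239857  0.46119019 0.113     ] [0.50298148 0.36588026 0.024     ]
```

The wrist view shows the handle square to the jaws and centred, at (0.524, 0.461). I'll go down and grip.

>>> move_arm(rows=[[0, 0, 0, -1, 0, -20, 0], [0, 0, 0, 0, 0, -25, 0], [0, 0, 0, 0, 0, -22, 0], [0, 0, 0, 0, 0, -15, 0], [0, 0, 0, 0, 0, 0, 0], [0, 0, 0, 0, 0, 0, 0], [0, 0, 0, 0, 0, 0, 0.5], [0, 0, 0, 0, 0, 0, 1], [0, 0, 0, 0, 0, 0, 1], [0, 0, 0, 0, 0, 0, 1], [0, 0, 0, 0, 0, 0, 1], [0, 0, 0, 0, 0, 0, 1], [0, 0, 0, 0, 0, 0, 1], [0, 0, 0, 0, 0, 0, 1], [0, 0, 0, 0, 0, 0, 1], [0, 0, 0, 0, 0, 0, 1]], squeeze=90)

```text
time: 3.75
tool_pos: [0.5234, 0.4614, 0.0702]
eef_rot: [-0.129, 1.566, 0.131]
ft_force: [-1.0, -0.3, 6.6]
width: 0.299
```

```bash
python3 - <<'E'
from h import *
f=snap('wrist','d'); s=state(); print(s['time'],s['tool_pos'],s['eef_rot'],s['width'],s['ft_force'])
E
```

```text
3.8 [0.52345427 0.46134005 0.0701928 ] [-0.12943739  1.56577484  0.13074954] 0.2916648087642946 [ 0.10566888 -1.01043513  4.88023595]
```

View pics/d_wrist.png

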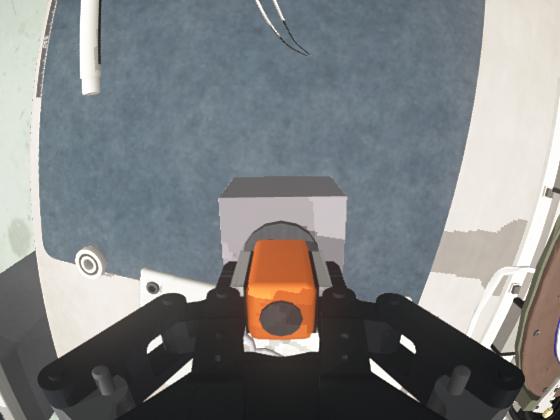

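>>> move_arm(rows=[[0, 0, 0, 0, 0, 8, 1], [0, 0, 0, 0, 0, 16, 1], [0, 0, 0, 0, 0, 20, 1], [0, 0, 0, 0, 0, 20, 1], [0, 0, 0, 0, 0, 14, 1], [0, 0, 0, 0, 0, 0, 1], [0, 0, 0, -3, -14, 0, 1], [0, 0, 0, -6, -26, 0, 1], [0, 0, 0, -6, -28, 0, 1], [0, 0, 0, -5, -20, 0, 1], [0, 0, 0, -1, -7.5, 0, 1], [0, 0, 0, 0, 0, 0, 1], [0, 0, 0, 0, 0, 0, 1], [0, 0, 0, 0, 0, 0, 1]])

```text
time: 4.97
tool_pos: [0.5019, 0.3671, 0.147]
eef_rot: [-0.13, 1.567, 0.132]
ft_force: [0.6, -0.5, -0.9]
width: 0.291
```

```bash
python3 - <<'E'
from h import *
s=state(); print(s['time'],s['tool_pos'],s['eef_rot'],s['width'],s['ft_force'])
for n in('scene','side','wrist'): snap(n,'e')
crop('e','scene',190,140,160,130,5);crop('e','side',200,150,130,100,6)
E
```

```text
4.9667 [0.50186006 0.36711462 0.14704964] [-0.13033928  1.56696833  0.13198433] 0.2910185199591085 [ 0.58460135 -0.53777769 -0.90888733]
```

View pics/e_scene_c190_140.png

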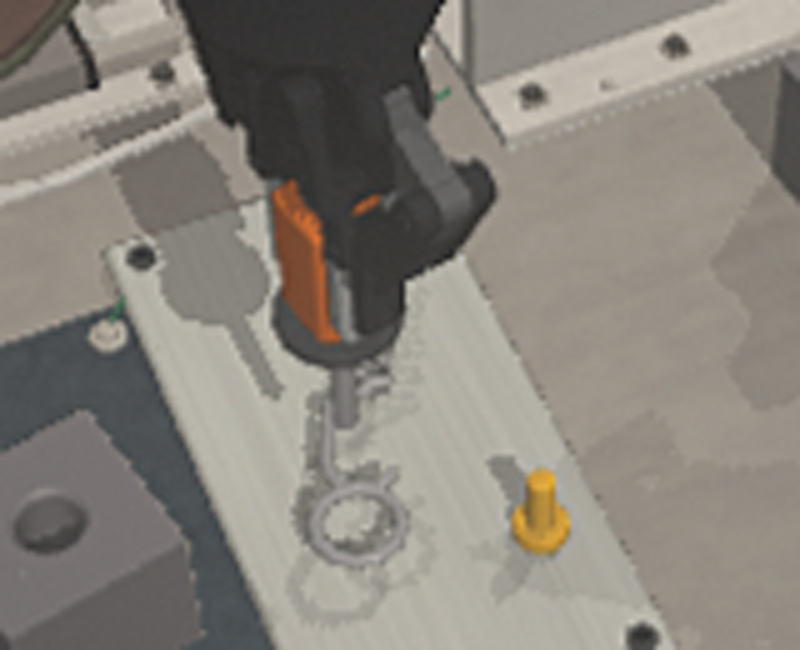

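View pics/e_side_c200_150.png

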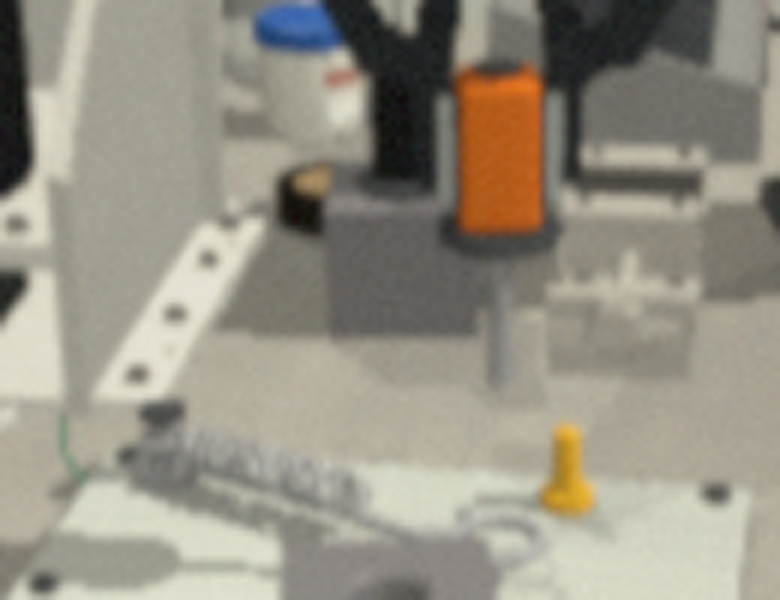

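View pics/e_wrist.png

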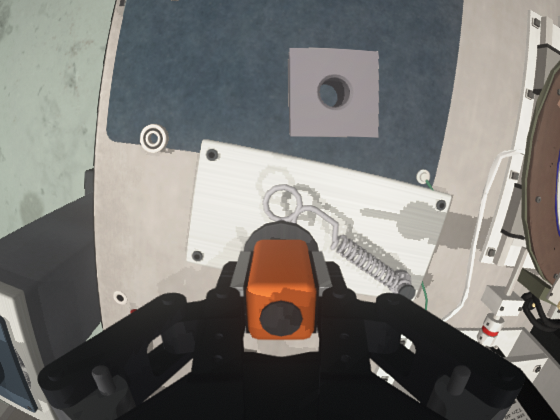

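```bash
python3 - <<'E'
from h import *
a=load('e','scene');b=load('e','side')
A={'tip':(343,424),'ring':(358,522),'post':(541,477)}
B={'tip':(498,387),'ring':(503,528),'post':(568,432)}
for k in A:
    p=(190+A[k][0]/5,140+A[k][1]/5);q=(200+B[k][0]/6,150+B[k][1]/6)
    x=tri(a,p,b,q);print(k,np.round(x,4),proj(a,x)-p,proj(b,x)-q)
    for z in (.024,.083): print('   ',z,np.round(onz(a,*p,z),4),np.round(onz(b,*q,z),4))
w=load('e','wrist'); print(wonz(w,282.5,203,.024), wonz(w,333.5,91,.058))
E
```

```text
tip [0.5027 0.3662 0.0801] [0.06629109 0.41194518] [-0.25068382 -0.22024647]
    0.024 [0.5435 0.3517 0.024 ] [0.5163 0.2487 0.024 ]
    0.083 [0.5015 0.3667 0.083 ] [0.5014 0.3732 0.083 ]
ring [0.5016 0.3641 0.0266] [0.05168543 0.37574226] [-0.2350898 -0.2009146]
    0.024 [0.504  0.3633 0.024 ] [0.5016 0.3602 0.024 ]
    0.083 [0.4652 0.3773 0.083 ] [0.4889 0.4676 0.083 ]
post [0.4856 0.3047 0.035 ] [0.13077229 0.91379751] [-0.53849102 -0.46148345]
    0.024 [0.4945 0.3005 0.024 ] [0.4862 0.2846 0.024 ]
    0.083 [0.4564 0.3196 0.083 ] [0.4759 0.4036 0.083 ]
[0.50251566 0.36590938 0.024     ] [0.52253334 0.46157132 0.058     ]
```

Triangulation puts the rod tip at (0.502, 0.366), 2 mm or so from the ring centre. I'll lower it by 69 mm, so the tip ends at about z = 14 mm.

>>> move_arm(rows=[[0, 0, 0, 0.5, -1.5, 0, 1], [0, 0, 0, 0, 0, -12, 1], [0, 0, 0, 0, 0, -20, 1], [0, 0, 0, 0, 0, -15, 1], [0, 0, 0, 0, 0, -10, 1], [0, 0, 0, 0, 0, -8, 1], [0, 0, 0, 0, 0, -4, 1], [0, 0, 0, 0, 0, 0, 1], [0, 0, 0, 0, 0, 0, 1]])

```text
time: 5.87
tool_pos: [0.5027, 0.3643, 0.0786]
eef_rot: [-0.13, 1.567, 0.13]
ft_force: [-0.1, 0.3, -1.4]
width: 0.293
```

```bash
python3 - <<'E'
from h import *
s=state(); print(s['time'],s['tool_pos'],s['eef_rot'],s['width'],s['ft_force'])
for n in('scene','side'): snap(n,'f')
crop('f','scene',190,170,160,100,5);crop('f','side',200,180,130,80,6)
E
```

```text
5.8667 [0.50272851 0.36427274 0.07864454] [-0.12996811  1.56650271  0.13046701] 0.29266434672975744 [-0.11823715  0.27882784 -1.41590186]
```

View pics/f_scene_c190_170.png

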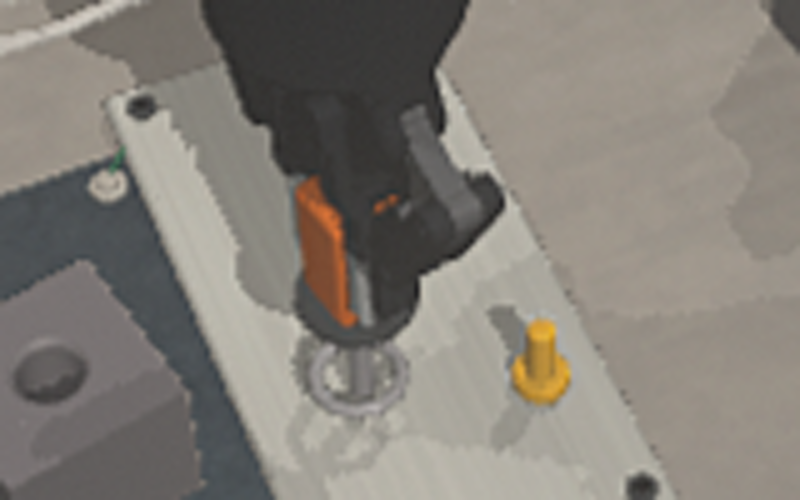

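View pics/f_side_c200_180.png

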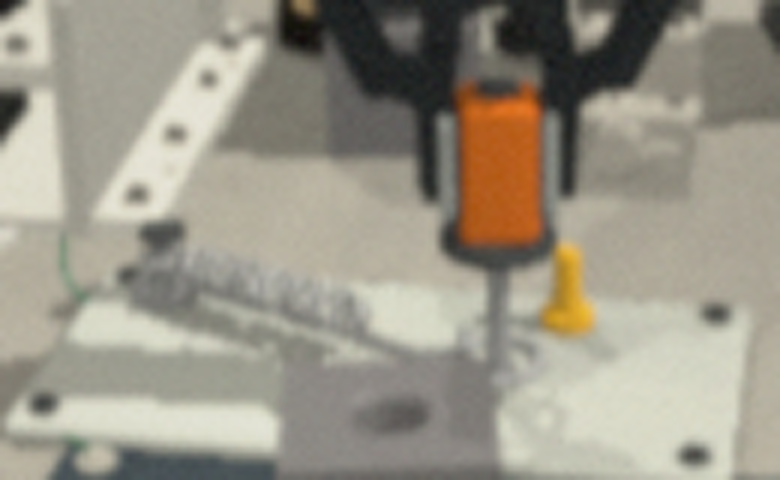

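The rod stands inside the ring in both views. Next I'll stretch radially by 50 mm: rod to 196 mm from the pivot, ring to about 188.

>>> move_arm(rows=[[0, 0, 0, -3, 1.5, 0, 1], [0, 0, 0, -6, 3, 0, 1], [0, 0, 0, -7, 3.5, 0, 1], [0, 0, 0, -7, 3.5, 0, 1], [0, 0, 0, -7, 3.5, 0, 1], [0, 0, 0, -7, 3.5, 0, 1], [0, 0, 0, -5, 2.5, 0, 1], [0, 0, 0, -3, 1, 0, 1], [0, 0, 0, 0, 0, 0, 1], [0, 0, 0, 0, 0, 0, 1], [0, 0, 0, 0, 0, 0, 1]])

```text
time: 6.88
tool_pos: [0.4581, 0.3857, 0.0784]
eef_rot: [-0.13, 1.566, 0.13]
ft_force: [4.3, -2.4, -0.9]
width: 0.29
```

```bash
python3 - <<'E'
from h import *
s=state(); print(s['time'],s['tool_pos'],s['eef_rot'],s['width'],s['ft_force'])
for n in('scene','side','wrist'): snap(n,'g')
crop('g','scene',190,170,160,120,5);crop('g','side',200,180,130,80,6)
E
```

```text
6.8833 [0.45814053 0.3856863  0.07835894] [-0.1298646   1.56627485  0.12960456] 0.2903740347058407 [ 4.30177955 -2.38653277 -0.87514064]
```

View pics/g_scene_c190_170.png

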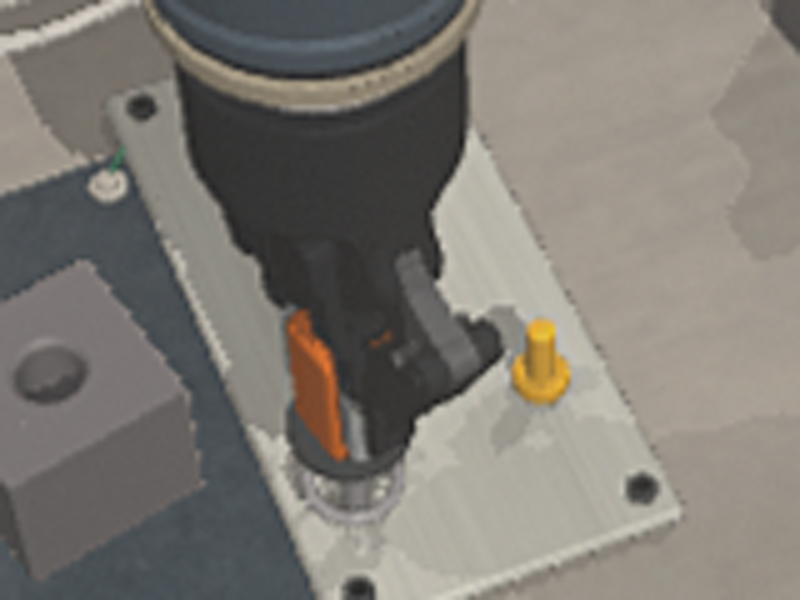

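View pics/g_side_c200_180.png

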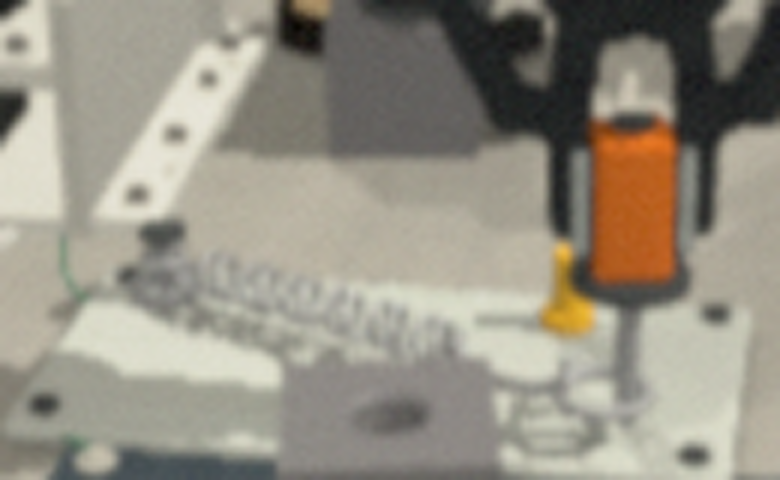

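View pics/g_wrist.png

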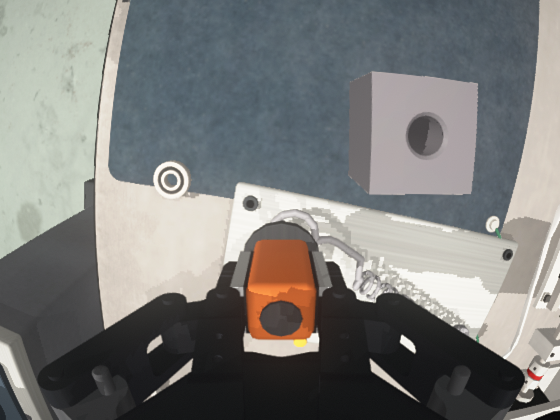

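```bash
python3 - <<'E'
from h import *
a=load('g','scene');r=onz(a,190+352/5,170+487/5,.024);P=np.array([.635,.3005]);d=r[:2]-P;print(r,np.hypot(*d),np.degrees(np.arctan2(d[1],-d[0])))
prev=None
for R0,t in zip(np.full(14,196),[25.9,24.5,22,19.2,16.4,13.6,10.8,8,5.5,3.5,2.1,1.1]):
    p=P*1000+R0*np.array([-np.cos(np.radians(t)),np.sin(np.radians(t))])
    if prev is not None: print(t,np.round(p,1),np.round(p-prev,1))
    prev=p
E
```

```text
[0.46365363 0.3829171  0.024     ] 0.19013720757759778 25.68741879382148
24.5 [456.6 381.8] [-2.  -4.3]
22 [453.3 373.9] [-3.4 -7.9]
19.2 [449.9 365. ] [-3.4 -9. ]
16.4 [447.  355.8] [-2.9 -9.1]
13.6 [444.5 346.6] [-2.5 -9.3]
10.8 [442.5 337.2] [-2.  -9.4]
8 [440.9 327.8] [-1.6 -9.4]
5.5 [439.9 319.3] [-1.  -8.5]
3.5 [439.4 312.5] [-0.5 -6.8]
2.1 [439.1 307.7] [-0.2 -4.8]
1.1 [439.  304.3] [-0.1 -3.4]
```

>>> move_arm(rows=[[0, 0, 0, -2, -4.3, 0, 1], [0, 0, 0, -3.4, -7.9, 0, 1], [0, 0, 0, -3.4, -9, 0, 1], [0, 0, 0, -2.9, -9.1, 0, 1], [0, 0, 0, -2.5, -9.3, 0, 1], [0, 0, 0, -2, -9.4, 0, 1], [0, 0, 0, -1.6, -9.4, 0, 1], [0, 0, 0, -1, -8.5, 0, 1], [0, 0, 0, -0.5, -6.8, 0, 1], [0, 0, 0, -0.2, -4.8, 0, 1], [0, 0, 0, 0, 0, 0, 1], [0, 0, 0, 0, 0, 0, 1]])

```text
time: 8.03
tool_pos: [0.4383, 0.3073, 0.0784]
eef_rot: [-0.13, 1.567, 0.13]
ft_force: [4.7, -0.3, -1.6]
width: 0.291
```

```bash
python3 - <<'E'
from h import *
s=state(); print(s['time'],s['tool_pos'],s['eef_rot'],s['width'],s['ft_force'])
for n in('scene','side','wrist'): snap(n,'i')
crop('i','scene',230,170,120,100,6);crop('i','side',210,180,130,80,6)
E
```

```text
8.0333 [0.43827036 0.30729738 0.07841258] [-0.12955772  1.56656054  0.130176  ] 0.29059397852553526 [ 4.73246287 -0.32516602 -1.55607101]
```

View pics/i_scene_c230_170.png

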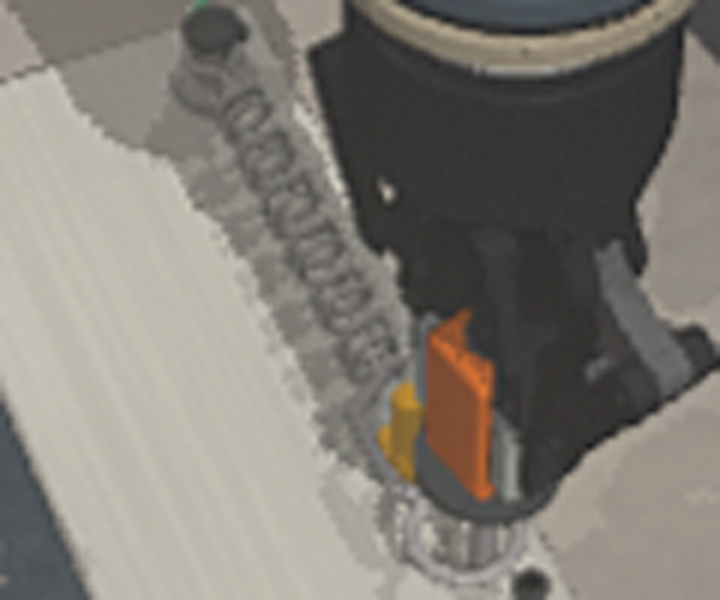

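View pics/i_side_c210_180.png

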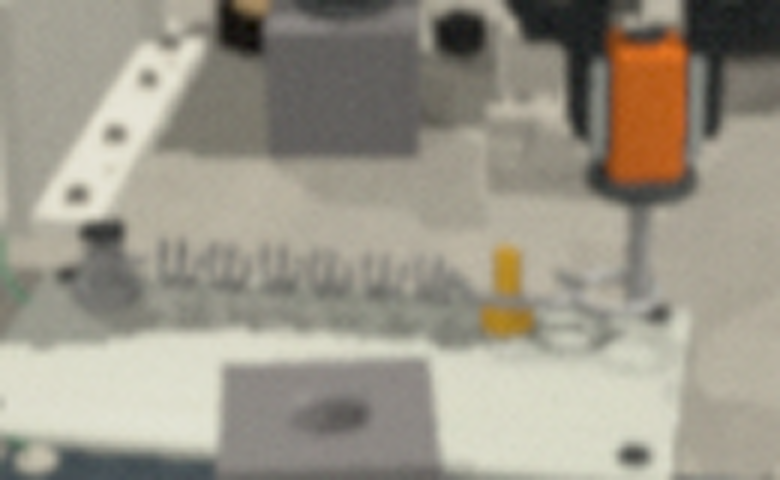

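View pics/i_wrist.png

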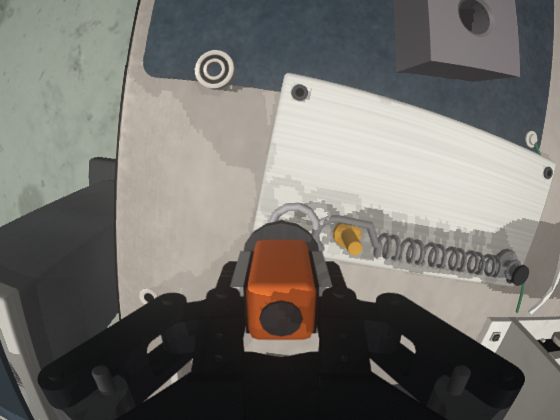

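The post now stands inside the hook's mouth, with the shank on its +y (world) side. I'll push 2.5 mm past, then let it back.

>>> move_arm(rows=[[0, 0, 0, 0, -1.5, 0, 1], [0, 0, 0, 0, -1, 0, 1], [0, 0, 0, 0, 0, 0, 1], [0, 0, 0, 3, 0, 0, 1], [0, 0, 0, 4, 0, 0, 1], [0, 0, 0, 4, 0, 0, 1], [0, 0, 0, 4, 0, 0, 1], [0, 0, 0, 3, 0.5, 0, 1], [0, 0, 0, 3, 1, 0, 1], [0, 0, 0, 3, 1, 0, 1], [0, 0, 0, 0, 0, 0, 1], [0, 0, 0, 0, 0, 0, 1]])

```text
time: 9.18
tool_pos: [0.4615, 0.3075, 0.078]
eef_rot: [-0.131, 1.568, 0.13]
ft_force: [0.3, 0.1, -1.9]
width: 0.292
```

```bash
python3 - <<'E'
from h import *
s=state(); print(s['time'],s['tool_pos'],s['eef_rot'],s['width'],s['ft_force'])
for n in('scene','side','wrist'): snap(n,'j')
crop('j','scene',230,170,120,100,6);crop('j','side',210,180,130,80,6)
E
```

```text
9.1833 [0.46150744 0.30753453 0.07804635] [-0.13066151  1.56788584  0.13025678] 0.2915784338977545 [ 0.25488994  0.06381434 -1.89263545]
```

View pics/j_scene_c230_170.png

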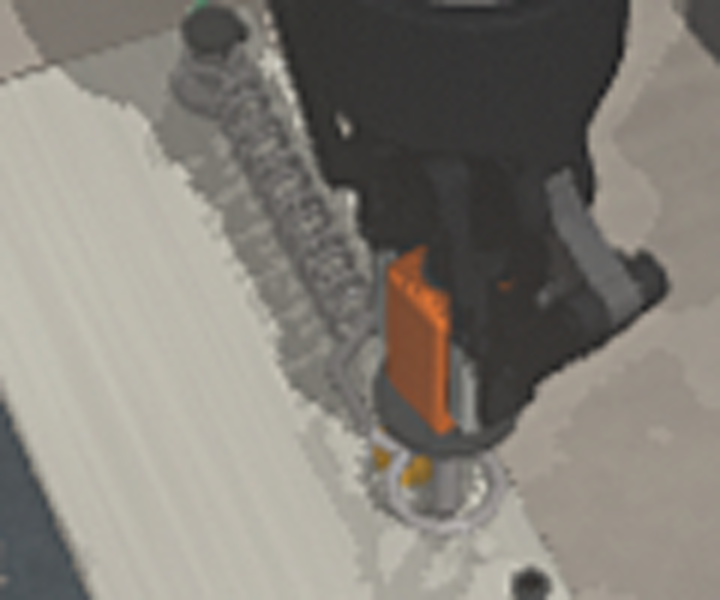

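View pics/j_side_c210_180.png

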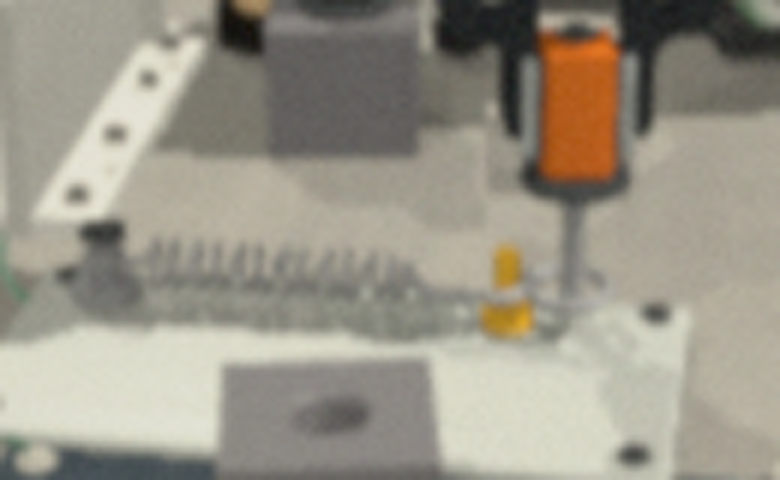

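View pics/j_wrist.png

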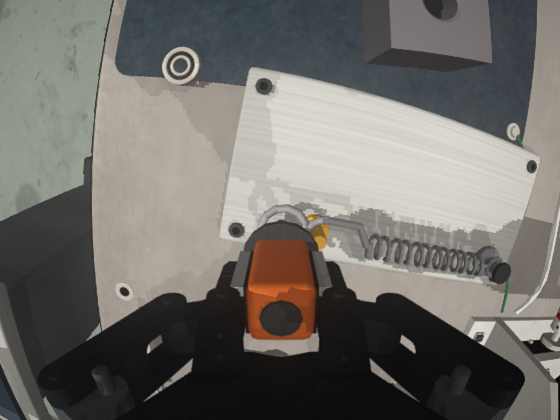

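The lateral force is about zero and the hook is round the post. I'll lift out and go back over the stand.

>>> move_arm(rows=[[0, 0, 0, 0, 0, 5, 1], [0, 0, 0, 0, 0, 10, 1], [0, 0, 0, 0, 0, 18, 1], [0, 0, 0, 0, 0, 20, 1], [0, 0, 0, 0, 0, 16, 1], [0, 0, 0, 0, 0, 4, 1], [0, 0, 0, 4, 10, 0, 1], [0, 0, 0, 9, 22, 0, 1], [0, 0, 0, 12, 30, 0, 1], [0, 0, 0, 12, 30, 0, 1], [0, 0, 0, 12, 30, 0, 1], [0, 0, 0, 9, 22, 0, 1], [0, 0, 0, 3.5, 9.5, 0, 1], [0, 0, 0, 0, 0, 0, 1], [0, 0, 0, 0, 0, 0, 1], [0, 0, 0, 0, 0, 0, 1]])

```text
time: 10.67
tool_pos: [0.5232, 0.46, 0.1504]
eef_rot: [-0.131, 1.568, 0.129]
ft_force: [0.1, -0.1, -1.3]
width: 0.297
```

```bash
python3 - <<'E'
from h import *
s=state(); print(s['time'],s['tool_pos'],s['eef_rot'],s['width'],s['ft_force'])
for n in('scene','side','wrist'): snap(n,'k')
crop('k','scene',160,150,160,120,5);crop('k','side',200,160,130,100,6)
E
```

```text
10.6667 [0.52318373 0.46000499 0.15037395] [-0.13115949  1.56800007  0.12866133] 0.2970479232102175 [ 0.12268589 -0.1067692  -1.26124389]
```

View pics/k_scene_c160_150.png

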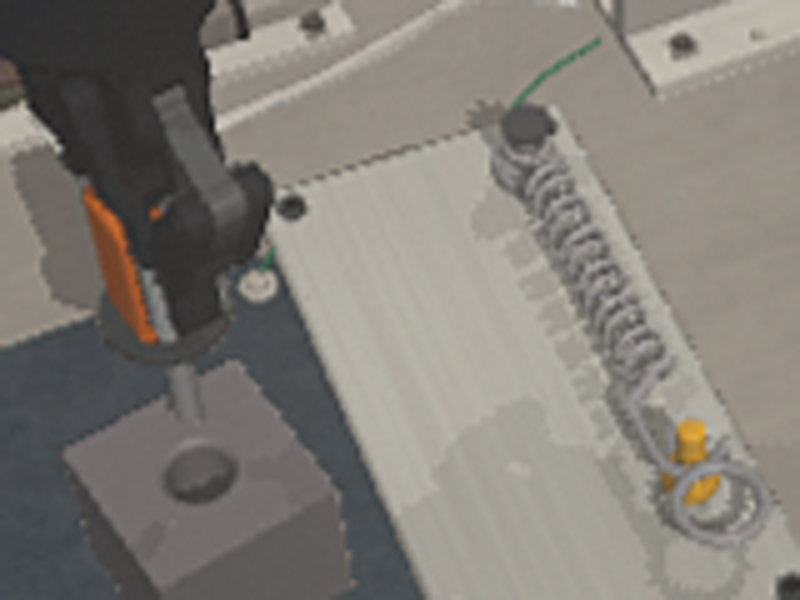

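View pics/k_side_c200_160.png

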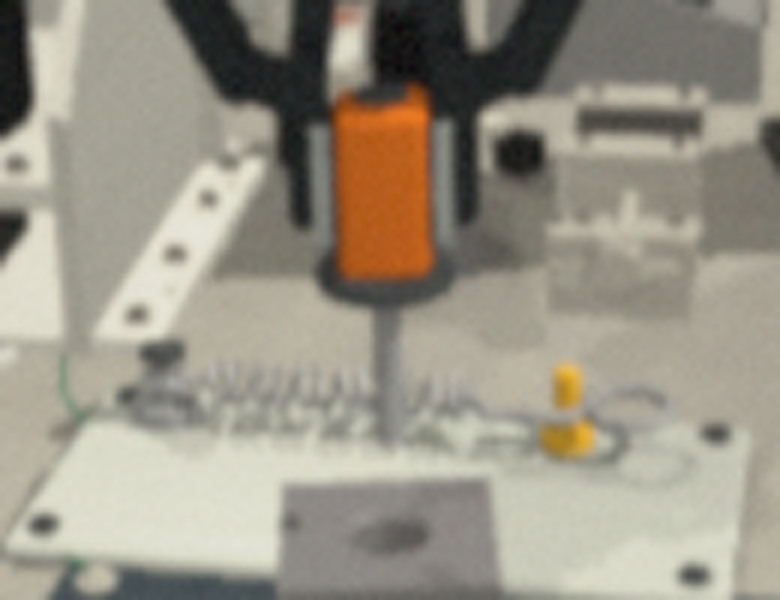

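The hook holds on the post, with the ring seen beyond it at about (718,505) in the crop. The rod is over the hole. I'll lower and release.

>>> move_arm(rows=[[0, 0, 0, 0, 1, -5, 1], [0, 0, 0, 0, 0, -16, 1], [0, 0, 0, 0, 0, -20, 1], [0, 0, 0, 0, 0, -18, 1], [0, 0, 0, 0, 0, -11, 1], [0, 0, 0, 0, 0, -6, 1], [0, 0, 0, 0, 0, -2.5, 1], [0, 0, 0, 0, 0, -1, 1], [0, 0, 0, 0, 0, 0, 1], [0, 0, 0, 0, 0, 0, 1]])

```text
time: 11.65
tool_pos: [0.5239, 0.4624, 0.0728]
eef_rot: [-0.129, 1.566, 0.131]
ft_force: [0.5, 0.3, -2.0]
width: 0.292
```

```bash
python3 - <<'E'
from h import *
s=state(); print(s['time'],s['tool_pos'],s['eef_rot'],s['width'],s['ft_force'])
snap('side','l'); snap('scene','l')
crop('l','side',200,180,130,100,6);crop('l','scene',160,150,160,120,5)
E
```

```text
11.65 [0.52394764 0.46241174 0.07276872] [-0.12931366  1.56571964  0.13086136] 0.2919932365999887 [ 0.4677462   0.28975016 -1.95431449]
```

View pics/l_side_c200_180.png

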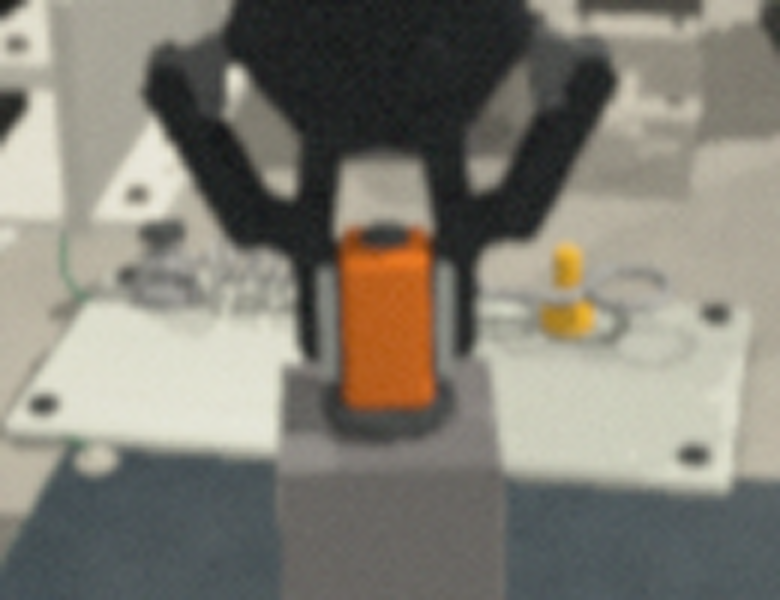

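View pics/l_scene_c160_150.png

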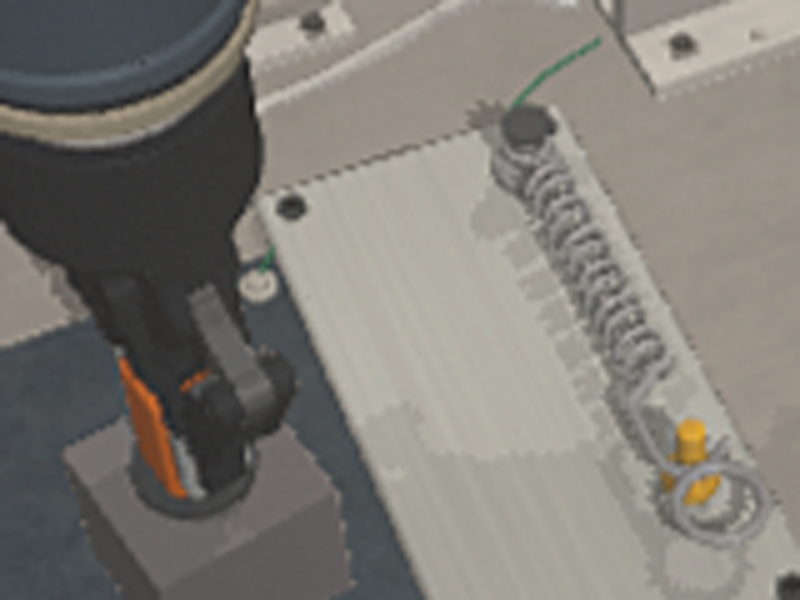

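Down 2 mm more until the flange seats, then open and rise straight up.

>>> move_arm(rows=[[0, 0, 0, 0, -0.8, -1, 1], [0, 0, 0, 0, 0, -1, 1], [0, 0, 0, 0, 0, 0, 1], [0, 0, 0, 0, 0, 0, 0.6], [0, 0, 0, 0, 0, 0, 0.3], [0, 0, 0, 0, 0, 0, 0], [0, 0, 0, 0, 0, 0, 0], [0, 0, 0, 0, 0, 0, 0], [0, 0, 0, 0, 0, 0, 0], [0, 0, 0, 0, 0, 0, 0], [0, 0, 0, 0, 0, 10, 0], [0, 0, 0, 0, 0, 20, 0], [0, 0, 0, 0, 0, 30, 0], [0, 0, 0, 0, 0, 30, 0], [0, 0, 0, 0, 0, 30, 0], [0, 0, 0, 0, 0, 30, 0], [0, 0, 0, 0, 0, 15, 0], [0, 0, 0, 0, 0, 0, 0], [0, 0, 0, 0, 0, 0, 0]])

```text
time: 13.33
tool_pos: [0.5238, 0.4615, 0.2364]
eef_rot: [-0.129, 1.565, 0.131]
ft_force: [-0.2, 0.3, -0.6]
width: 1.001
```

```bash
python3 - <<'E'
from h import *
s=state(); print(s['time'],s['tool_pos'],s['eef_rot'],s['width'],s['ft_force'])
for n in('scene','side','wrist'): snap(n,'m')
crop('m','scene',160,150,160,120,5);crop('m','side',200,180,130,100,6)
E
```

```text
13.3333 [0.52378611 0.46145927 0.23639903] [-0.12892061  1.5649719   0.13136031] 1.0013046807057238 [-0.16287142  0.33801961 -0.59850015]
```

View pics/m_scene_c160_150.png

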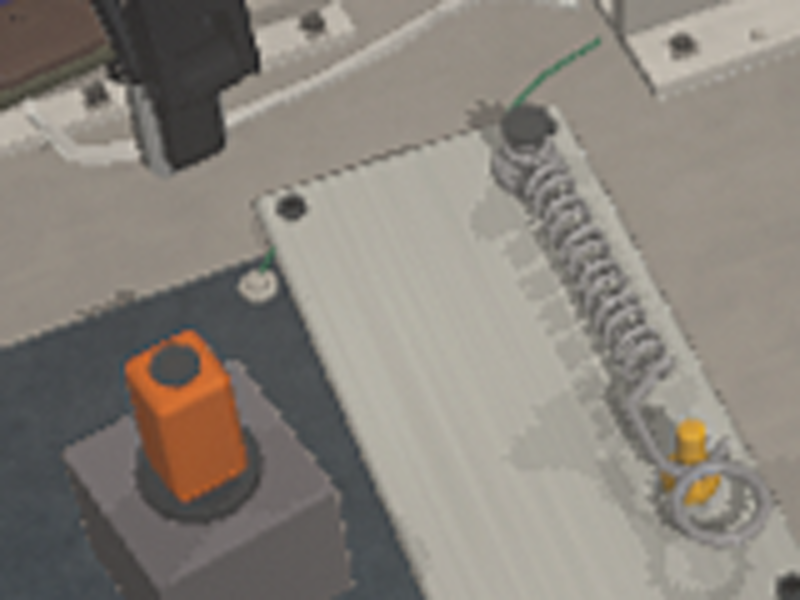

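View pics/m_side_c200_180.png

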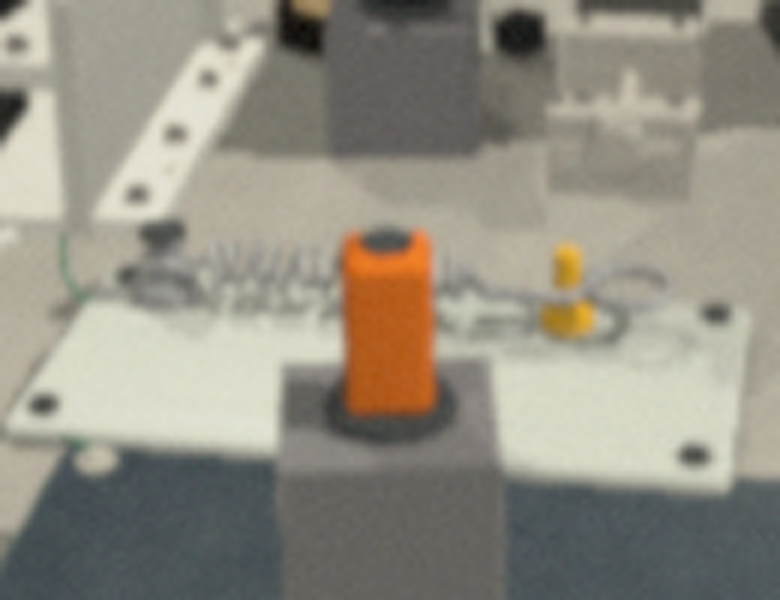

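View pics/m_wrist.png

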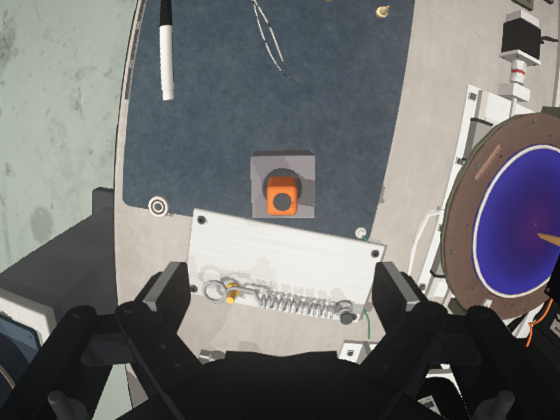

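```bash
python3 - <<'E'
from h import *
a=load('m','scene');w=load('m','wrist')
print(onz(a,160+177/5,150+366/5,.113),wonz(w,282.5,202,.113))
P=np.array([.635,.3005])
for r in (onz(a,160+721/5,150+504/5,.024),wonz(w,215,291,.024)):
    d=r[:2]-P; x=np.array([-.9993,.037]); y=np.array([-.037,-.9993]); print(r,d@x-.15,d@y)
a0=load('a','scene')['img'].astype(int);am=a['img'].astype(int)
print('awl px diff',np.abs(a0-am)[125:195,340:400].mean())
print(state()['ft_force'])
close_job()
E
```

```text
[0.52376373 0.45884798 0.113     ] [0.52341628 0.46083742 0.113     ]
[0.46222147 0.30521539 0.024     ] 0.022832057902163028 0.0016807145506961402
[0.46282678 0.30843679 0.024     ] 0.022346356099254172 -0.001560823223542127
awl px diff 9.375873015873015
[-0.30559983 -0.21178636 -0.55373251]
the job is handed in; nothing more can be done
```

The spring's hook is caught on the yellow post under tension, and the puller is back upright in its stand. I handed the job in at about 13.5 s of the 51 s allowed.

I gripped the puller and lowered its rod into the ring. I then stretched the spring until the ring was about 188–190 mm from the pivot, swung it onto the post axis and 2.5 mm past, and let it back. I put the puller back last and left the arm clear above it.

**Hook:** The last two camera measurements put the ring at x = 22.3 to 22.8 mm and y = -1.6 to +1.7 mm in the post's frame, against the expected 22 and 0. The sideways force on the tool fell to about zero once the hook took the load.

**Puller:** The top of the handle is within about 1 mm of where it started in each camera, and the puller looks upright in the side view.

**Checks that fell short:** The two cameras disagree by about 2–3 mm sideways, close to the calibration tolerance. The before-and-after image comparison around the awl showed a mean difference of 9.4 grey levels. I did not look into it or measure the awl's position afterwards, so that check is inconclusive. Shadows from the moved arm may explain it; the tool passed well above the awl, and I never moved to it.

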